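Snug up the label guide and shut the printer

TASK

The label printer on the counter has a roll lying loose in its open well. Push the sliding guide along until the roll sits against the fixed cheek at the other end of the well and the guide rests right up against the roll, without crushing it; then shut the printer's cover fully. Leave the other things on the counter where they are.

Things in the scene. Friction and masses are not known exactly. Their poses are not given: they have to be found in the camera images.
- printer: Grey desktop label printer, 200 x 220 x 120 mm, fixed. Origin at counter level under the centre of the roll well; housing x -100..100, y -130..90, flat rim at z = 120. The open well (x -75..75, y -50..50) has two cradle rails along x for the roll. The fixed cheek is the well's end wall at x = +75 (white disc); the sliding guide starts at the -x end and travels to +x.
- guide (a joint): Sliding guide's position along the printer's +x, 0 to 0.095 m. Its white disc (64 mm across, 6 mm thick) faces the roll; the face on the roll's side is at printer x = -55 mm + joint, so at 0.076 it touches a roll that touches the cheek. About 2 N of friction; it stays where left.
- guide_tab (a point): Centre of the top of the guide's black thumb tab, an upright block 12 (x) x 30 (y) mm, which stands 32 mm above the printer's rim (top at z = 152 mm) and moves with the guide; it may be pushed or pinched. Its faces are 6 mm either side of this point in x; printer x of this point = -58 mm + joint.
- roll: Roll of paper labels with a cardboard core, 70 mm diameter, 54 mm wide, 0.15 to 0.3 kg, lying in the well with its axis along the printer's x. Origin at its centre, x along its axis; centre height 72 mm. It may slide along the rails; against the cheek its centre is at printer x = 48 mm.
- cover (a joint): Hinge angle of the printer's cover, rad: 0 fully shut, 1.5 to 1.8 standing open at the start, 1.9 at the stop. A light hood (170 mm along the hinge, 145 mm from hinge to free edge, 37 mm deep, clear top in a grey frame); the stiff hinge holds it when open, and below about 0.5 rad it sinks shut by itself.
- cover_hinge (a point): Middle of the cover's hinge line, which runs along the printer's x axis at printer y = +80 mm, z = 120 mm (the rim).
- cover_edge (a point): Middle of the cover's free edge on its outer (top) face; when shut it is 145 mm from the hinge towards the printer's -y and 37 mm above the rim; when open it stands about 145 mm above the hinge, with the outer face looking to the printer's +y.
- spare_roll: Spare label roll standing on its end on the counter, 70 mm diameter, 54 mm high; origin at its centre. Bystander.
- meter_a: Black hand-held meter lying flat, 58 x 100 x 22 mm; origin under its centre. Bystander.
- meter_b: Second black hand-held meter, the same size; origin under its centre. Bystander.
- mouse: Black computer mouse, 100 x 56 x 36 mm; origin under its centre. Bystander.
- tube_tray: Low open white tray, 100 x 160 x 30 mm; origin under its centre. Bystander.
Mind the look-alikes: they are no part of the job. What is shaped like the roll but blue or turquoise is not meant.

How it is judged:
On the way, in this order (a step that is already met when the one before it is completed fails the run):
1. the roll sits against the fixed cheek and the guide is up against the roll, with the cover still open (value of joint guide above 0.0735 m and x of roll in the frame of printer above 0.0455 m and height (world z) of roll below 0.08 m and value of joint cover above 0.9 rad), for 0.2 s.
2. the cover is shut (value of joint cover below 0.05 rad), for 0.2 s.
At the end, for the whole second after the job is handed in: The roll lies in its cradle within 2.5 mm of touching the fixed cheek, the guide is within 2.5 mm of touching it there (guide joint above 0.0735), the cover is shut to within 0.05 rad, and the roll is at rest (value of joint guide above 0.0735 m and x of roll in the frame of printer above 0.0455 m and height (world z) of roll below 0.08 m and value of joint cover below 0.05 rad and linear speed of roll below 0.02 m/s).
It fails at once if the guide crushes the roll (more than 40 N) (contact force between guide and roll above 40 N).
It fails at once if another thing on the counter is moved by more than 30 mm (distance of any of spare_roll, meter_a, meter_b, mouse, tube_tray from where it was at the start of the episode above 0.03 m).
It also fails if it takes over 51 s, if anything falls off the work surface, if the arm or the gripper's body presses on something with over 40 N, if the wrist force passes 120 N, or if a joint passes its speed limit or range.

ROBOT

A 7-joint arm with a two-finger parallel gripper is mounted at the origin on the work surface. World frame = base frame: x ahead of the robot, y to its left, z up, the work surface at z = 0. Lengths are in m, angles in rad, forces in N, time in s.
With the tool pointing down it reaches from about 0.35 to 0.9 m from the base axis. Payload 19.9 kg.
Tool frame: the origin (TCP) lies at the very end of the fingers, on their centre line; the grasp point (between the pads) lies robot.grip_depth behind it (robot.grip_depth is the distance from the TCP to the grasp point, in m); z points along the fingers, y is the line along which they close (so a half turn about z gives the same grasp; the last joint's range is limited). The gripper opens to 94 mm and grips with 3 to 60 N. Pads are 16 mm wide; open, the fingers measure 119 mm over their backs; the gripper's body (75 mm by 177 mm) begins 78 mm behind the grasp point.
Start: joints at [-1.317, 0.417, -0.01, 1.614, 0.005, 1.111, -0.053], TCP at [0.182, 0.598, 0.205] pointing down, gripper open.
Joint ranges: [-2.81, 2.81], [-0.39, 2.02], [-1.27, 1.25], [0.06, 2.57], [-1.19, 4.33], [0.19, 2], [-2.82, 2.82]. Speed limits (rad/s): [1.89, 1.89, 2.39, 2.39, 3.01, 3.01, 3.01].

INTERFACE

Orientations are given as a unit quaternion [x, y, z, w].
In Python, from plant import robot, capture, camera_info, sign_off gives the robot as it stands.
- The arm moves only by the tool servo_tool, never from a script. Its argument "series" is a list of rows, each an object of numbers: "x", "y", "z": the shift along the tool's x, y, z in units of 30 mm (1.0 is 30 mm); "turn": the turn about the tool's z in units of 5 degrees (1.0 is 5 degrees). A call has 1 to 12 rows; each row is the pose to reach, as a shift and turn from the pose commanded when the call began, along the tool's axes at that moment; what a row does not reach only later rows make up. A row lasts 1/12 s, in which the tool goes at most 41.7 mm and 7.16 degrees, less where a joint would pass 70% of its speed; a pose out of reach is approached as far as the arm can. A call with a gripper value outside its range is refused whole. "grip" is the opening, from -1 (shut) to 1 (fully open), set as the call begins (left out, the last holds). The fingers move at their own pace and stop on an object; "squeeze" is the grip in N (left out, the last holds). Time passes only in rows, so rows that repeat a pose let the fingers close. It gives the time, the measured TCP pose, the force, the opening and the grip force at its end, in the units of the state.
- robot.sense(): the state, without advancing time (a new reading comes with each control period).
- capture(name): name is "side" or "top" or "wrist"; returns the picture (400x640x3 uint8, red, green, blue); there is no depth.
- camera_info(name): a dict with "mtx" (3x3 intrinsics, pixels), "T" (4x4, takes a point from camera to world coordinates); the wrist camera has in their place "tool_from_camera" (4x4, takes a point from camera to tool coordinates, whose origin is the TCP and whose axes are the flange's). Camera axes: x right, y up, looking along -z (the intrinsics and any distortion apply to the point x, -y, -z); pixel columns grow to the right and rows downward; lengths in m; the calibration is good to about 2 mm. A picture is of the moment at which its call begins: read the wrist's pose just before it. camera_info takes no time and is no camera call.
- sign_off(): hands the job in; it is judged then, once.
The state is a dict: "time_s": time; "q": joint angles; "qvel": joint speeds; "joint_torque": joint torques, N m; "eef_pos": TCP position; "tool_rot": TCP orientation; "ft_force": force on the tool from outside, world axes, zero at the start; "wrist_torque": the same for the moment, N m; "finger_gap": opening from 0.0 (shut) to 1.0 (fully open); "finger_force": force on a finger pad.
Only numpy, scipy, OpenCV 4.12 (cv2) and the standard library are available. Lean on these libraries where they do the work, as an engineer would, in place of code of your own. Each camera call takes 0.05 s, during which the arm holds its last target. There are 200 camera calls.

## Working session

There is one attempt and no reset: what is moved stays moved. The work goes in short steps, Python scripts to look and compute and a tool call to move; the robot and the scene stay as the last step left them, time stands still between calls to the robot, and variables do not carry over. Pictures are saved under pics/ and viewed, at most 13 in all, crops included, and the job is handed in when it is done.

Besides the shell and the picture viewer there is one more tool, called after "Request:" as name([rows], argument=value, ...), one row to a line, values as JSON. servo_tool: Moves the arm, as the interface text tells. Its arguments: {"type":"object","properties":{"series":{"type":"array"},"grip":{"type":"number"},"squeeze":{"type":"number"}},"required":["series"]}

```bash
mkdir -p pics; python3 - <<'E'
from plant import robot,capture,camera_info
import cv2
for n in("top","side"):
    cv2.imwrite(f"pics/{n}0.png",capture(n)[:,:,::-1]); i=camera_info(n); print(n,{k:(v.round(4).tolist() if hasattr(v,'round') else v) for k,v in i.items()})
s=robot.sense();print(s['eef_pos'],s['tool_rot'],s['time_s'],robot.grip_depth)
E
```

```text
top {'mtx': [[469.4302, 0.0, 316.6274], [0.0, 469.4302, 197.5705], [0.0, 0.0, 1.0]], 'T': [[-0.0196, 0.9923, -0.1222, 0.3954], [-0.9998, -0.0195, 0.0024, 0.0063], [0.0, 0.1223, 0.9925, 1.5114], [0.0, 0.0, 0.0, 1.0]]}
side {'mtx': [[473.2503, 0.0, 316.6945], [0.0, 473.2503, 202.4508], [0.0, 0.0, 1.0]], 'T': [[0.7104, 0.4961, -0.4992, -0.2001], [-0.7037, 0.5132, -0.4915, -0.7131], [0.0124, 0.7004, 0.7136, 1.1948], [0.0, 0.0, 0.0, 1.0]]}
[0.18149753 0.59771285 0.20489622] [ 1.46864678e-01  9.89156448e-01 -5.35606805e-04 -3.98303774e-05] 0.1 0.0188
```

View pics/top0.png

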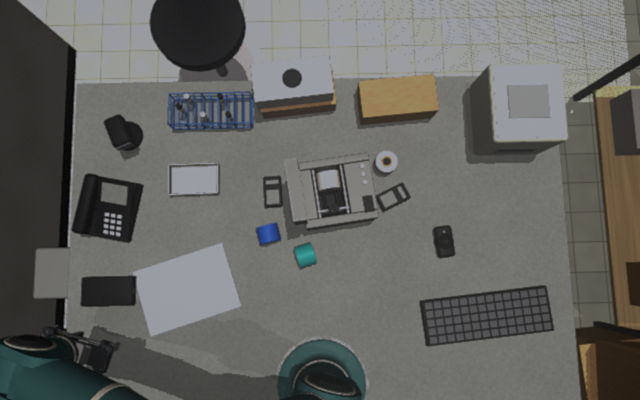

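View pics/side0.png

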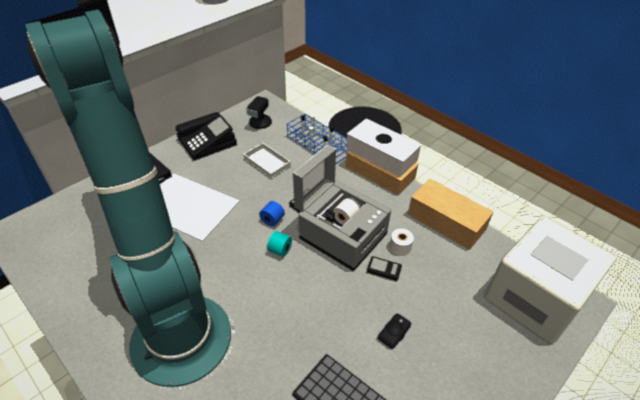

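```bash
python3 - <<'E'
import cv2
a=cv2.imread("pics/top0.png")[140:240,255:415];b=cv2.imread("pics/side0.png")[140:275,270:420]
cv2.imwrite("pics/tc.png",cv2.resize(a,None,fx=5,fy=5,interpolation=2));cv2.imwrite("pics/sc.png",cv2.resize(b,None,fx=4.4,fy=4.4,interpolation=2))
E
```

```text
(no output)
```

View pics/tc.png

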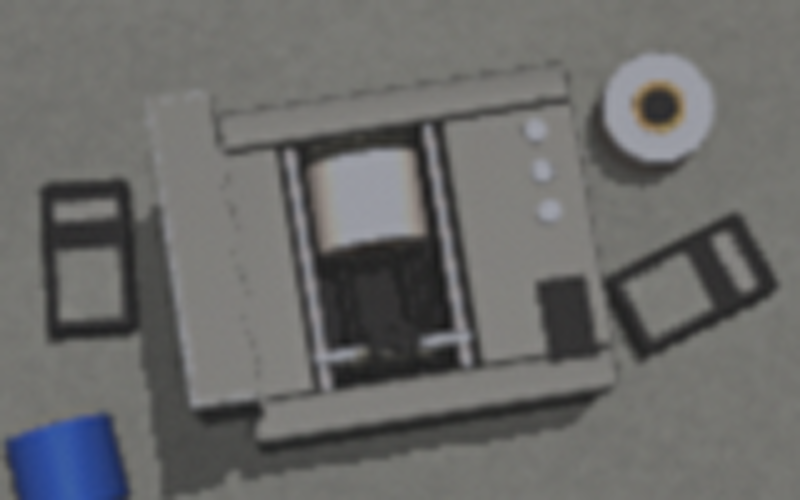

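View pics/sc.png

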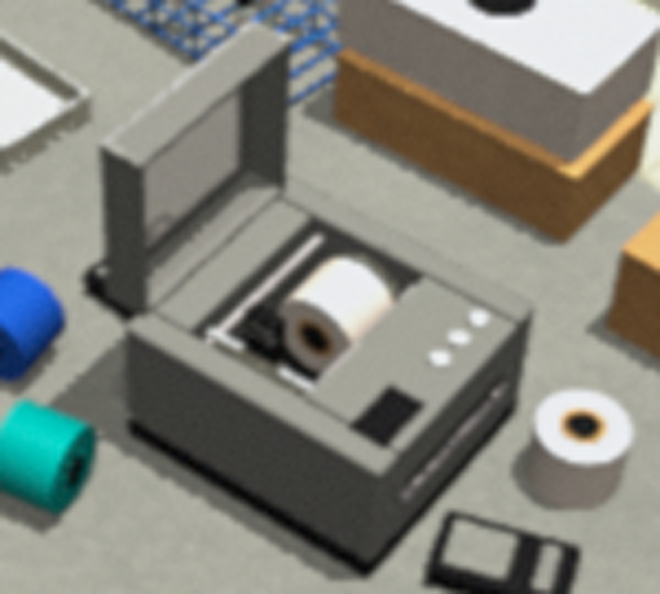

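```bash
cat > h.py <<'E'
import numpy as np
from scipy.optimize import least_squares
from plant import camera_info
I={n:camera_info(n) for n in("top","side")}
def proj(n,P):
    T=I[n]["T"];p=(np.atleast_2d(P)-T[:3,3])@T[:3,:3]
    u=(I[n]["mtx"]@np.c_[p[:,0],-p[:,1],-p[:,2]].T).T
    return u[:,:2]/u[:,2:]
def world(v,P):
    c,s=np.cos(v[2]),np.sin(v[2]);P=np.atleast_2d(P)
    return P@np.array([[c,s,0],[-s,c,0],[0,0,1]])+[v[0],v[1],0]
E
python3 - <<'E'
from h import *
mm=.001
t=np.array([(616,385),(566,65),(478,362),(440,120),(312,390),(277,150)])/5+[255,140]
tp=np.array([(-100,-130,120),(100,-130,120),(-75,-50,120),(75,-50,120),(-75,50,120),(75,50,120)])*mm
s=np.array([(375,475),(528,318),(130,322)])/4.4+[270,140]
sp=np.array([(-100,-130,120),(100,-130,120),(-100,90,120)])*mm
f=lambda v:np.r_[(proj("top",world(v,tp))-t).ravel(),(proj("side",world(v,sp))-s).ravel()]
r=least_squares(f,[.57,-.03,.1]);v=r.x;print(v,f(v).reshape(-1,2).round(1).tolist())
def edge(a,x): # outer edge
    return [x,.08-.145*np.cos(a)+.037*np.sin(a),.12+.145*np.sin(a)+.037*np.cos(a)]
te=np.array([(150,97),(193,408)])/5+[255,140]; se=np.array([(250,22),(105,148)])/4.4+[270,140]
for a in(1.4,1.5,1.6,1.7,1.8):
    E=world(v,[edge(a,.085),edge(a,-.085)]);print(a,(proj("top",E)-te).round(1).tolist(),(proj("side",E)-se).round(1).tolist())
for j in(0,.01,.02):print(j,((proj("top",world(v,[-.058+j,0,.152]))-[255,140])*5).round(0),((proj("side",world(v,[-.058+j,0,.152]))-[270,140])*4.4).round(0))
np.save("v.npy",v)
E
```

```text
[ 0.58581639 -0.03985405  0.12074459] [[0.7, 0.9], [0.4, -0.4], [0.5, 1.0], [0.6, 0.3], [0.4, 0.1], [0.4, -1.2], [-0.4, -0.4], [1.4, -3.3], [-2.6, -0.3]]
1.4 [[9.2, -2.2], [9.2, -2.0]] [[7.2, 1.0], [5.1, 0.9]]
1.5 [[3.8, -1.3], [3.7, -1.2]] [[3.4, -0.4], [1.2, -0.8]]
1.6 [[-1.5, -0.3], [-1.7, -0.3]] [[-0.3, -1.4], [-2.6, -2.0]]
1.7 [[-6.5, 0.8], [-6.8, 0.5]] [[-3.9, -2.0], [-6.2, -2.8]]
1.8 [[-11.3, 1.9], [-11.7, 1.4]] [[-7.3, -2.1], [-9.6, -3.2]]
0 [[395. 345.]] [[257. 314.]]
0.01 [[392. 328.]] [[266. 306.]]
0.02 [[390. 311.]] [[275. 298.]]
```

```bash
cat >> h.py <<'E'
from scipy.spatial.transform import Rotation as Rn
from plant import robot
v=np.load("v.npy")
def shift(*pts,yaw=None):
    s=robot.sense();R=Rn.from_quat(s["tool_rot"]).as_matrix();p=np.array(s["eef_pos"])
    print("t",s["time_s"],"tcp printer",((p-[v[0],v[1],0])@world([0,0,v[2]],np.eye(3)).T).round(4),"F",np.round(s["ft_force"],1),"gap",s["finger_gap"])
    a=np.arctan2(R[1,1],R[0,1]);print("turn to printer x",np.degrees(a-v[2])/5)
    for q in pts:print(q,((world(v,q)[0]-p)@R/.03).round(3))
E
python3 -c "
from h import *
shift([-.1,0,.33],[-.1,0,.132])"
```

```text
t 0.1 tcp printer [-0.3246  0.6816  0.2049] F [ 0.1 -0.  -0. ] gap 1.0035826391302545
turn to printer x 13.238258541264432
[-0.1, 0, 0.33] [-16.021 -17.77   -4.15 ]
[-0.1, 0, 0.132] [-16.021 -17.763   2.45 ]
```

Request:
servo_tool([
  {"x": -0.4,"y": -0.4,"z": -0.8,"turn": 1},
  {"x": -1.2,"y": -1.3,"z": -1.4,"turn": 2},
  {"x": -2,"y": -2.2,"z": -2,"turn": 3},
  {"x": -2.8,"y": -3.1,"z": -2.6,"turn": 4},
  {"x": -3.6,"y": -4,"z": -3.2,"turn": 5},
  {"x": -4.4,"y": -4.9,"z": -3.8,"turn": 6},
  {"x": -5.2,"y": -5.8,"z": -4.15,"turn": 7},
  {"x": -6,"y": -6.7,"z": -4.15,"turn": 8},
  {"x": -6.8,"y": -7.6,"z": -4.15,"turn": 9},
  {"x": -7.6,"y": -8.5,"z": -4.15,"turn": 10},
  {"x": -8.4,"y": -9.3,"z": -4.15,"turn": 11},
  {"x": -9.2,"y": -10.2,"z": -4.15,"turn": 12},
], grip=-1, squeeze=20)

```text
time_s: 1.1
eef_pos: [0.3571, 0.2235, 0.3299]
tool_rot: [0.623, 0.782, 0.0, -0.0]
ft_force: [1.0, 0.2, 0.1]
finger_gap: 0.186
finger_force: 0.0
```

```bash
python3 -c "
from h import *
shift([-.1,0,.33],[-.1,0,.132])"
```

```text
t 1.1 tcp printer [-0.1954  0.289   0.3299] F [1.  0.2 0.1] gap 0.18645234752187848
turn to printer x 1.1927998389072338
[-0.1, 0, 0.33] [-9.912e+00  2.161e+00 -6.000e-03]
[-0.1, 0, 0.132] [-9.913  2.161  6.594]
```

Request:
servo_tool([
  {"x": -1,"y": 0.2,"turn": 0.5},
  {"x": -2.1,"y": 0.4,"turn": 1.2},
  {"x": -3.2,"y": 0.7,"turn": 1.2},
  {"x": -4.3,"y": 0.9,"turn": 1.2},
  {"x": -5.4,"y": 1.2,"turn": 1.2},
  {"x": -6.5,"y": 1.4,"turn": 1.2},
  {"x": -7.6,"y": 1.6,"turn": 1.2},
  {"x": -8.6,"y": 1.9,"turn": 1.2},
  {"x": -9.4,"y": 2.1,"z": 0.5,"turn": 1.2},
  {"x": -9.9,"y": 2.16,"z": 1.5,"turn": 1.2},
  {"x": -9.9,"y": 2.16,"z": 2.6,"turn": 1.2},
  {"x": -9.9,"y": 2.16,"z": 3.4,"turn": 1.2},
])

```text
validation failed for argument at $.se...
```

```bash
python3 - <<'E'
from h import *
from plant import capture
import cv2
shift([-.1,0,.33],[-.1,0,.132])
a=capture("wrist")[:,:,::-1];b=capture("side")[:,:,::-1][120:280,240:440]
cv2.imwrite("pics/w1.png",np.hstack([cv2.resize(a,(480,300)),cv2.resize(b,(320,300))]))
E
```

```text
t 1.1 tcp printer [-0.1954  0.289   0.3299] F [1.  0.2 0.1] gap 0.18645234752187848
turn to printer x 1.1927998389072338
[-0.1, 0, 0.33] [-9.912e+00  2.161e+00 -6.000e-03]
[-0.1, 0, 0.132] [-9.913  2.161  6.594]
```

View pics/w1.png

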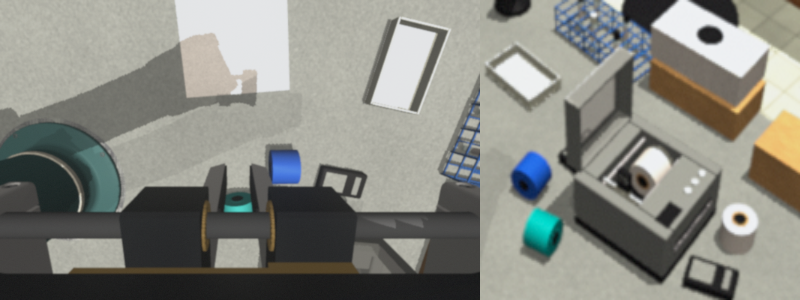

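The call was refused and the arm hasn't moved. The picture shows the gripper still beside the printer, at the blue roll (wrist view 285,165). The rows may need every key, so I'll resend with all of them.

Request:
servo_tool([
  {"x": -1,"y": 0.2,"z": 0,"turn": 0.5},
  {"x": -2.1,"y": 0.4,"z": 0,"turn": 1.2},
  {"x": -3.2,"y": 0.7,"z": 0,"turn": 1.2},
  {"x": -4.3,"y": 0.9,"z": 0,"turn": 1.2},
  {"x": -5.4,"y": 1.2,"z": 0,"turn": 1.2},
  {"x": -6.5,"y": 1.4,"z": 0,"turn": 1.2},
  {"x": -7.6,"y": 1.6,"z": 0,"turn": 1.2},
  {"x": -8.6,"y": 1.9,"z": 0,"turn": 1.2},
  {"x": -9.4,"y": 2.1,"z": 0.5,"turn": 1.2},
  {"x": -9.9,"y": 2.16,"z": 1.5,"turn": 1.2},
  {"x": -9.9,"y": 2.16,"z": 2.6,"turn": 1.2},
  {"x": -9.9,"y": 2.16,"z": 3.4,"turn": 1.2},
])

```text
time_s: 2.2
eef_pos: [0.4866, -0.0504, 0.2256]
tool_rot: [0.662, 0.749, -0.001, -0.0]
ft_force: [0.8, 1.2, -0.5]
finger_gap: 0.008
finger_force: 0.0
```

```bash
python3 - <<'E'
from h import *
from plant import capture
import cv2
shift([-.1,0,.33],[-.1,0,.132])
a=capture("wrist")[:,:,::-1];b=capture("side")[:,:,::-1][120:280,240:440]
cv2.imwrite("pics/w2.png",np.hstack([cv2.resize(a,(480,300)),cv2.resize(b,(320,300))]))
E
```

```text
t 2.2 tcp printer [-0.0998  0.0015  0.2256] F [ 0.8  1.2 -0.5] gap 0.007921499565275153
turn to printer x 0.021932473927409536
[-0.1, 0, 0.33] [-0.053 -0.012 -3.48 ]
[-0.1, 0, 0.132] [-4.90e-02 -2.00e-03  3.12e+00]
```

View pics/w2.png

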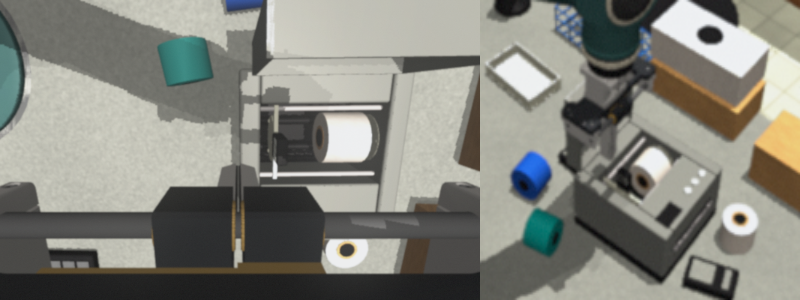

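The wrist view shows the roll (345,137) with the guide's white disc behind it (277,145). The gripper is at the near end and clear of the cover. Next I descend and push.

Request:
servo_tool([
  {"x": 0,"y": 0,"z": 0.8,"turn": 0},
  {"x": 0,"y": 0,"z": 1.8,"turn": 0},
  {"x": 0,"y": 0,"z": 2.6,"turn": 0},
  {"x": 0,"y": 0,"z": 3.1,"turn": 0},
  {"x": 0,"y": 0,"z": 3.1,"turn": 0},
  {"x": 0,"y": 0.3,"z": 3.1,"turn": 0},
  {"x": 0,"y": 0.6,"z": 3.1,"turn": 0},
  {"x": 0,"y": 0.8,"z": 3.1,"turn": 0},
  {"x": 0,"y": 1.0,"z": 3.1,"turn": 0},
  {"x": 0,"y": 1.2,"z": 3.1,"turn": 0},
  {"x": 0,"y": 1.4,"z": 3.1,"turn": 0},
  {"x": 0,"y": 1.4,"z": 3.1,"turn": 0},
])

```text
time_s: 3.3
eef_pos: [0.5301, -0.0442, 0.1352]
tool_rot: [0.662, 0.75, 0.0, 0.0]
ft_force: [0.0, 0.7, 0.2]
finger_gap: 0.007
finger_force: 0.0
```

```bash
python3 -c "
from h import *
shift([-.0005,0,.132])"
```

```text
t 3.3 tcp printer [-0.0559  0.0024  0.1352] F [0.  0.7 0.2] gap 0.007154939697571074
turn to printer x 0.042169144818609935
[-0.0005, 0, 0.132] [-0.086  1.845  0.106]
```

Request:
servo_tool([
  {"x": 0,"y": 0.2,"z": 0.1,"turn": 0},
  {"x": 0,"y": 0.4,"z": 0.1,"turn": 0},
  {"x": 0,"y": 0.5,"z": 0.1,"turn": 0},
  {"x": 0,"y": 0.6,"z": 0.1,"turn": 0},
  {"x": 0,"y": 0.7,"z": 0.1,"turn": 0},
  {"x": 0,"y": 0.8,"z": 0.1,"turn": 0},
])

```text
time_s: 3.8
eef_pos: [0.5528, -0.0413, 0.1319]
tool_rot: [0.662, 0.75, -0.0, -0.0]
ft_force: [-1.9, 0.3, -1.5]
finger_gap: 0.007
finger_force: 1.1
```

```bash
python3 - <<'E'
from h import *
from plant import capture
import cv2
shift([-.0005,0,.132])
a=capture("wrist")[:,:,::-1]
cv2.imwrite("pics/w3.png",cv2.resize(a[60:320,280:640],None,fx=2.2,fy=2.2,interpolation=2))
E
```

```text
t 3.8 tcp printer [-0.0329  0.0025  0.1319] F [-1.9  0.3 -1.5] gap 0.007115692970850641
turn to printer x 0.03874311775457158
[-0.0005, 0, 0.132] [-0.088  1.08  -0.004]
```

View pics/w3.png

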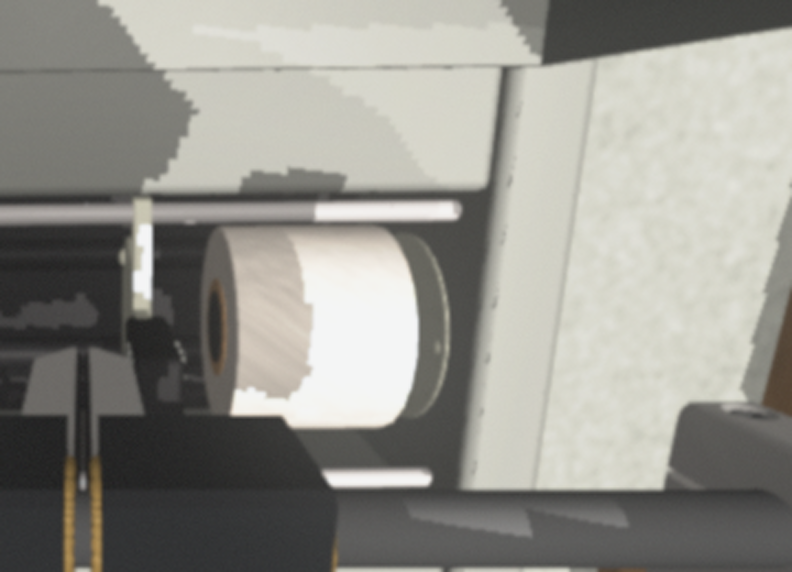

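Finger contact is made (−1.9 N), with the tab at (145,340), the roll's near face at (215,330) and the cheek at (430,330). About 27 mm remains, so I push on slowly.

Request:
servo_tool([
  {"x": 0,"y": 0.1,"z": 0,"turn": 0},
  {"x": 0,"y": 0.2,"z": 0,"turn": 0},
  {"x": 0,"y": 0.27,"z": 0,"turn": 0},
  {"x": 0,"y": 0.34,"z": 0,"turn": 0},
  {"x": 0,"y": 0.4,"z": 0,"turn": 0},
  {"x": 0,"y": 0.45,"z": 0,"turn": 0},
  {"x": 0,"y": 0.5,"z": 0,"turn": 0},
  {"x": 0,"y": 0.55,"z": 0,"turn": 0},
  {"x": 0,"y": 0.6,"z": 0,"turn": 0},
  {"x": 0,"y": 0.65,"z": 0,"turn": 0},
  {"x": 0,"y": 0.7,"z": 0,"turn": 0},
])

```text
time_s: 4.77
eef_pos: [0.5737, -0.0387, 0.132]
tool_rot: [0.662, 0.75, 0.0, 0.0]
ft_force: [-2.6, 1.8, -0.6]
finger_gap: 0.006
finger_force: 1.1
```

```bash
python3 - <<'E'
from h import *
from plant import capture
import cv2
shift([-.0005,0,.132])
a=capture("wrist")[:,:,::-1]
cv2.imwrite("pics/w4.png",cv2.resize(a[60:320,280:640],None,fx=2.2,fy=2.2,interpolation=2))
E
```

```text
t 4.7667 tcp printer [-0.0119  0.0026  0.132 ] F [-2.6  1.8 -0.6] gap 0.006329937343046453
turn to printer x 0.03871897487207991
[-0.0005, 0, 0.132] [-0.088  0.378  0.001]
```

View pics/w4.png

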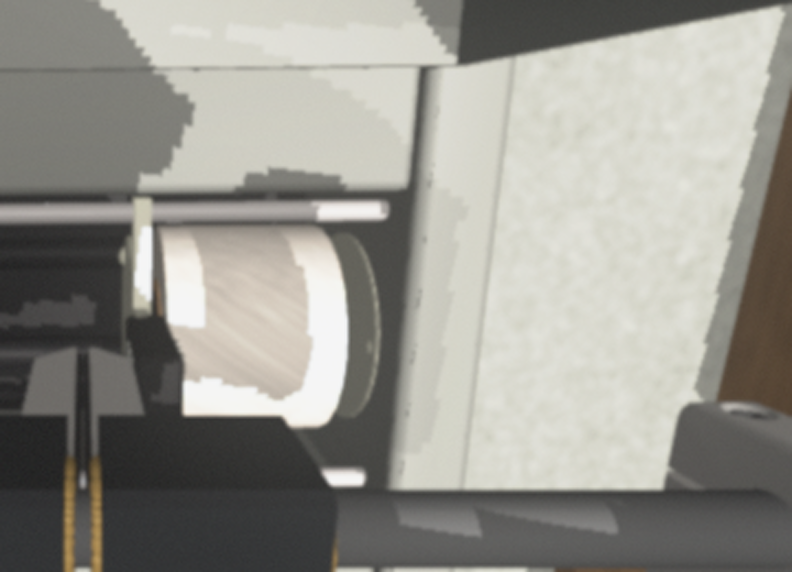

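The guide is now almost touching the roll (disc 150, roll edge 160). The gap from roll to cheek is about 10 mm (345 to 375).

Request:
servo_tool([
  {"x": 0,"y": 0.05,"z": 0,"turn": 0},
  {"x": 0,"y": 0.1,"z": 0,"turn": 0},
  {"x": 0,"y": 0.14,"z": 0,"turn": 0},
  {"x": 0,"y": 0.18,"z": 0,"turn": 0},
  {"x": 0,"y": 0.22,"z": 0,"turn": 0},
  {"x": 0,"y": 0.26,"z": 0,"turn": 0},
  {"x": 0,"y": 0.3,"z": 0,"turn": 0},
  {"x": 0,"y": 0.3,"z": 0,"turn": 0},
])

```text
time_s: 5.48
eef_pos: [0.5827, -0.0377, 0.132]
tool_rot: [0.662, 0.75, -0.0, 0.0]
ft_force: [-3.2, 1.4, 2.2]
finger_gap: 0.004
finger_force: 1.4
```

Request:
servo_tool([
  {"x": 0,"y": 0.03,"z": 0,"turn": 0},
  {"x": 0,"y": 0.05,"z": 0,"turn": 0},
])

```text
time_s: 5.65
eef_pos: [0.584, -0.0374, 0.132]
tool_rot: [0.662, 0.75, -0.0, -0.0]
ft_force: [-3.4, 1.3, 2.4]
finger_gap: 0.008
finger_force: 2.2
```

Request:
servo_tool([
  {"x": 0,"y": 0.02,"z": 0,"turn": 0},
  {"x": 0,"y": 0.04,"z": 0,"turn": 0},
])

```text
time_s: 5.82
eef_pos: [0.5852, -0.0373, 0.132]
tool_rot: [0.662, 0.75, -0.0, 0.0]
ft_force: [-4.9, 2.1, 2.1]
finger_gap: 0.003
finger_force: 2.2
```

Still sliding. I'll go on in steps of about 1 mm, watching the force.

Request:
servo_tool([
  {"x": 0,"y": 0.02,"z": 0,"turn": 0},
  {"x": 0,"y": 0.03,"z": 0,"turn": 0},
])

```text
time_s: 5.98
eef_pos: [0.5861, -0.0372, 0.132]
tool_rot: [0.662, 0.75, -0.0, 0.0]
ft_force: [-4.8, 1.8, 2.7]
finger_gap: 0.007
finger_force: 2.2
```

Request:
servo_tool([
  {"x": 0,"y": 0.02,"z": 0,"turn": 0},
  {"x": 0,"y": 0.03,"z": 0,"turn": 0},
])

```text
time_s: 6.15
eef_pos: [0.5871, -0.0371, 0.132]
tool_rot: [0.662, 0.75, -0.0, 0.0]
ft_force: [-4.5, 1.8, 2.7]
finger_gap: 0.006
finger_force: 2.2
```

```bash
python3 - <<'E'
from h import *
from plant import capture
import cv2
shift([-.0005,0,.132])
a=capture("wrist")[:,:,::-1]
cv2.imwrite("pics/w5.png",cv2.resize(a[140:280,320:480],None,fx=4,fy=4,interpolation=2))
E
```

```text
t 6.15 tcp printer [0.0016 0.0026 0.132 ] F [-4.5  1.8  2.7] gap 0.006349026931475835
turn to printer x 0.03878704975431313
[-0.0005, 0, 0.132] [-0.087 -0.069  0.001]
```

View pics/w5.png

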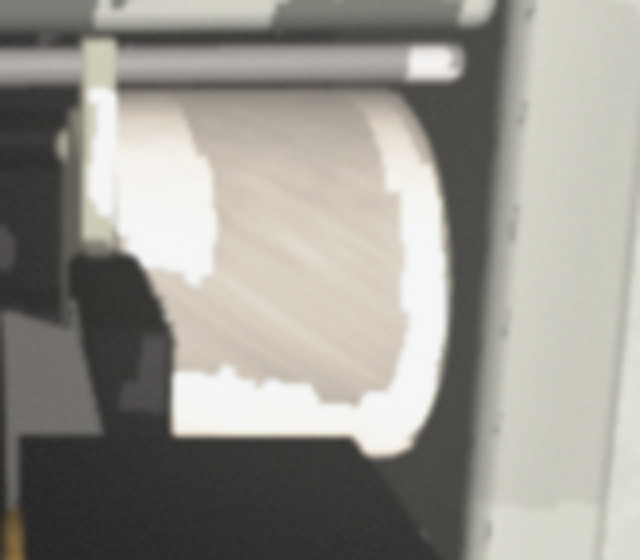

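The roll touches the guide and covers the cheek disc, but the force hasn't risen yet. I'll keep on in small steps.

Request:
servo_tool([
  {"x": 0,"y": 0.015,"z": 0,"turn": 0},
  {"x": 0,"y": 0.025,"z": 0,"turn": 0},
])

```text
time_s: 6.37
eef_pos: [0.5875, -0.037, 0.132]
tool_rot: [0.662, 0.75, -0.0, -0.0]
ft_force: [-8.8, 2.1, 5.5]
finger_gap: 0.003
finger_force: 3.7
```

Request:
servo_tool([
  {"x": 0,"y": 0.015,"z": 0,"turn": 0},
  {"x": 0,"y": 0.025,"z": 0,"turn": 0},
])

```text
time_s: 6.53
eef_pos: [0.5878, -0.037, 0.132]
tool_rot: [0.662, 0.75, -0.0, -0.001]
ft_force: [-11.7, 2.3, 8.9]
finger_gap: 0.004
finger_force: 6.0
```

Request:
servo_tool([
  {"x": 0,"y": 0.015,"z": 0,"turn": 0},
  {"x": 0,"y": 0.025,"z": 0,"turn": 0},
])

```text
time_s: 6.7
eef_pos: [0.588, -0.0369, 0.1319]
tool_rot: [0.662, 0.75, -0.001, -0.001]
ft_force: [-16.6, 1.1, 11.9]
finger_gap: 0.004
finger_force: 8.3
```

Force has climbed to 16 N with the position stalled, so the roll is against the cheek. I back off, lift, and move over behind the cover.

Request:
servo_tool([
  {"x": 0,"y": -0.3,"z": 0,"turn": 0},
  {"x": 0,"y": -0.6,"z": 0,"turn": 0},
  {"x": 0,"y": -0.6,"z": -1,"turn": 0},
  {"x": 0,"y": -0.6,"z": -2.2,"turn": 0},
  {"x": 0,"y": -0.5,"z": -3.4,"turn": 0},
  {"x": 0,"y": -0.4,"z": -4.6,"turn": 0},
  {"x": 0,"y": -0.3,"z": -5.6,"turn": 0},
  {"x": 0,"y": -0.2,"z": -5.7,"turn": 0},
  {"x": 0.9,"y": -0.1,"z": -5.7,"turn": 0},
  {"x": 2,"y": 0,"z": -5.7,"turn": 0},
  {"x": 3.1,"y": 0,"z": -5.7,"turn": 0},
  {"x": 4.2,"y": 0,"z": -5.7,"turn": 0},
])

```text
time_s: 7.7
eef_pos: [0.5732, 0.0892, 0.3027]
tool_rot: [0.662, 0.749, 0.0, 0.0]
ft_force: [0.7, -0.6, -0.5]
finger_gap: 0.004
finger_force: 0.0
```

Request:
servo_tool([
  {"x": 0.9,"y": 0,"z": 0,"turn": 0},
  {"x": 1.6,"y": 0,"z": 0.2,"turn": 0},
  {"x": 1.6,"y": 0,"z": 1.0,"turn": 0},
  {"x": 1.6,"y": 0,"z": 1.8,"turn": 0},
  {"x": 1.6,"y": 0,"z": 2.1,"turn": 0},
  {"x": 1.6,"y": 0,"z": 2.1,"turn": 0},
])

```text
time_s: 8.2
eef_pos: [0.5666, 0.1354, 0.2381]
tool_rot: [0.662, 0.749, -0.001, -0.001]
ft_force: [0.1, -0.7, -0.2]
finger_gap: 0.006
finger_force: 0.0
```

```bash
python3 - <<'E'
from h import *
from plant import capture
import cv2
P=[]
for a in(1.57,1.3,1.1,.9,.7,.5,.3,.1,0):
    r=.12;P.append([0,.08-r*np.cos(a)+.037*np.sin(a)+.008,.12+r*np.sin(a)+.037*np.cos(a)])
shift(*[np.round(p,3).tolist() for p in P])
cv2.imwrite("pics/s6.png",np.hstack([cv2.resize(capture("top")[130:240,250:410,::-1],(400,275)),cv2.resize(capture("side")[120:280,240:440,::-1],(400,275))]))
E
```

```text
t 8.2 tcp printer [0.0021 0.1763 0.2381] F [ 0.1 -0.7 -0.2] gap 0.005625225806566808
turn to printer x 0.033902898625764774
[0.0, 0.125, 0.24] [-1.709 -0.074 -0.063]
[0.0, 0.092, 0.246] [-2.809 -0.078 -0.261]
[0.0, 0.067, 0.244] [-3.643 -0.08  -0.194]
[0.0, 0.042, 0.237] [-4.476 -0.082  0.04 ]
[0.0, 0.02, 0.226] [-5.209 -0.083  0.408]
[0.0, 0.0, 0.21] [-5.875 -0.084  0.942]
[0.0, -0.016, 0.191] [-6.408 -0.084  1.575]
[0.0, -0.028, 0.169] [-6.807 -0.083  2.309]
[0.0, -0.032, 0.157] [-6.94  -0.082  2.709]
```

View pics/s6.png

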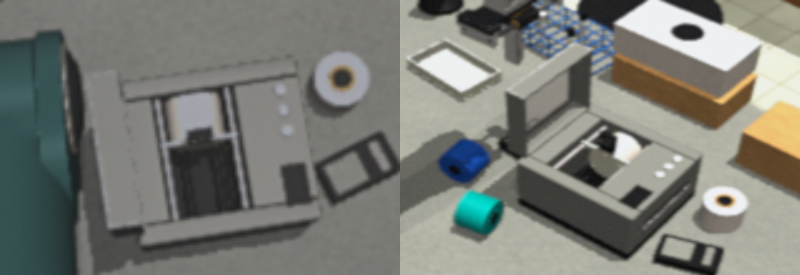

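The roll (192,118 in the top half) sits at the cheek end with the guide directly behind it, and the cover is still open. The gripper is now behind the cover, so I push it shut along the arc.

Request:
servo_tool([
  {"x": -0.8,"y": 0,"z": 0,"turn": 0},
  {"x": -1.4,"y": 0,"z": -0.1,"turn": 0},
  {"x": -1.7,"y": 0,"z": -0.1,"turn": 0},
  {"x": -2.0,"y": 0,"z": -0.15,"turn": 0},
  {"x": -2.3,"y": 0,"z": -0.2,"turn": 0},
  {"x": -2.6,"y": 0,"z": -0.25,"turn": 0},
  {"x": -2.9,"y": 0,"z": -0.25,"turn": 0},
  {"x": -3.2,"y": 0,"z": -0.25,"turn": 0},
])

```text
time_s: 8.97
eef_pos: [0.5798, 0.0401, 0.2477]
tool_rot: [0.662, 0.75, 0.0, 0.0]
ft_force: [1.1, 0.1, -0.0]
finger_gap: 0.004
finger_force: 0.5
```

Request:
servo_tool([
  {"x": -0.3,"y": 0,"z": 0.05,"turn": 0},
  {"x": -0.6,"y": 0,"z": 0.1,"turn": 0},
  {"x": -0.9,"y": 0,"z": 0.2,"turn": 0},
  {"x": -1.2,"y": 0,"z": 0.3,"turn": 0},
  {"x": -1.5,"y": 0,"z": 0.4,"turn": 0},
  {"x": -1.8,"y": 0,"z": 0.55,"turn": 0},
  {"x": -2.0,"y": 0,"z": 0.65,"turn": 0},
  {"x": -2.2,"y": 0,"z": 0.8,"turn": 0},
  {"x": -2.4,"y": 0,"z": 0.95,"turn": 0},
  {"x": -2.6,"y": 0,"z": 1.1,"turn": 0},
  {"x": -2.75,"y": 0,"z": 1.25,"turn": 0},
])

```text
time_s: 9.88
eef_pos: [0.5898, -0.0419, 0.2095]
tool_rot: [0.662, 0.75, -0.0, 0.0]
ft_force: [0.3, -0.4, 0.5]
finger_gap: 0.008
finger_force: 0.1
```

```bash
python3 - <<'E'
from h import *
from plant import capture
import cv2
shift([0,-.016,.191],[0,-.03,.165],[0,-.032,.157])
cv2.imwrite("pics/s7.png",np.hstack([cv2.resize(capture("top")[130:240,250:410,::-1],(400,275)),cv2.resize(capture("side")[120:280,240:440,::-1],(400,275))]))
E
```

```text
t 9.8833 tcp printer [ 0.0037 -0.0026  0.2095] F [ 0.3 -0.4  0.5] gap 0.007502835647301061
turn to printer x 0.03627348010504351
[0, -0.016, 0.191] [-0.448 -0.125  0.616]
[0, -0.03, 0.165] [-0.914 -0.126  1.482]
[0, -0.032, 0.157] [-0.981 -0.127  1.749]
```

Request:
servo_tool([
  {"x": -0.3,"y": 0,"z": 0.3,"turn": 0},
  {"x": -0.5,"y": 0,"z": 0.6,"turn": 0},
  {"x": -0.7,"y": 0,"z": 0.9,"turn": 0},
  {"x": -0.8,"y": 0,"z": 1.2,"turn": 0},
  {"x": -0.9,"y": 0,"z": 1.45,"turn": 0},
  {"x": -1.0,"y": 0,"z": 1.6,"turn": 0},
  {"x": -1.0,"y": 0,"z": 1.7,"turn": 0},
  {"x": -1.0,"y": 0,"z": 1.7,"turn": 0},
])

```text
time_s: 10.65
eef_pos: [0.5933, -0.0711, 0.1583]
tool_rot: [0.662, 0.75, -0.0, -0.0]
ft_force: [1.0, 0.6, -0.1]
finger_gap: 0.005
finger_force: 0.0
```

Request:
servo_tool([
  {"x": 0,"y": 0,"z": 0.04,"turn": 0},
  {"x": 0,"y": 0,"z": 0.06,"turn": 0},
])

```text
time_s: 10.82
eef_pos: [0.5937, -0.0708, 0.1574]
tool_rot: [0.662, 0.75, 0.0, 0.0]
ft_force: [-0.0, -0.3, 0.4]
finger_gap: 0.002
finger_force: 0.0
```

Request:
servo_tool([
  {"x": 0,"y": 0,"z": 0.03,"turn": 0},
  {"x": 0,"y": 0,"z": 0.05,"turn": 0},
])

```text
time_s: 10.98
eef_pos: [0.5938, -0.0709, 0.157]
tool_rot: [0.662, 0.75, 0.001, 0.0]
ft_force: [-9.3, 2.9, 24.7]
finger_gap: 0.008
finger_force: 12.5
```

Request:
servo_tool([
  {"x": 0,"y": 0,"z": -0.5,"turn": 0},
  {"x": 0,"y": 0,"z": -1.5,"turn": 0},
  {"x": 0,"y": 0,"z": -2.5,"turn": 0},
  {"x": 0,"y": 0,"z": -3.6,"turn": 0},
  {"x": 0.5,"y": -1,"z": -4.6,"turn": 0},
  {"x": 1,"y": -2,"z": -5,"turn": 0},
  {"x": 1.5,"y": -3,"z": -5,"turn": 0},
  {"x": 2,"y": -4,"z": -5,"turn": 0},
  {"x": 2,"y": -4,"z": -5,"turn": 0},
])

```text
time_s: 11.73
eef_pos: [0.4632, -0.0248, 0.3064]
tool_rot: [0.661, 0.75, 0.002, -0.001]
ft_force: [-0.3, 0.6, 1.1]
finger_gap: 0.009
finger_force: 0.0
```

```bash
python3 - <<'E'
from plant import capture
import cv2,numpy as np
cv2.imwrite("pics/s8.png",np.hstack([cv2.resize(capture("top")[130:240,250:410,::-1],(400,275)),cv2.resize(capture("side")[120:280,240:440,::-1],(400,275))]))
E
```

```text
(no output)
```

View pics/s8.png

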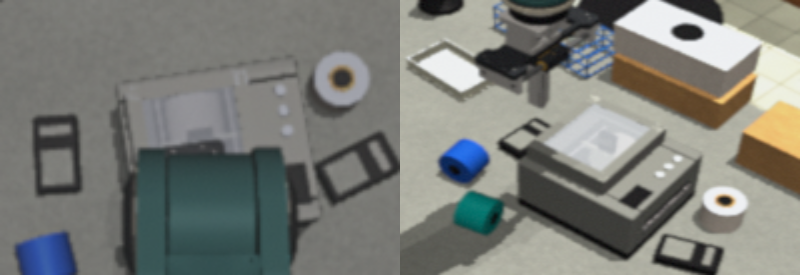

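The cover is down flat on the rim (side view 600,150). Pressing it met a firm stop at z = 0.157, which is the shut height. The roll and guide show through the clear top at the cheek end, and the bystanders look where they were. I'm handing the job in.

```bash
python3 -c "
from plant import sign_off
print(sign_off())"
```

```text
the job is handed in; nothing more can be done
None
```

I handed the job in at about 12 s: the roll is against the fixed cheek, the guide is up against it (pushed to about 17 N) and the cover is shut. The sign-off returned no verdict.

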